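# Load the repaired boards into their test cradles

## Robot

A 6-joint arm with a two-finger parallel gripper is mounted at the origin on the work surface. World frame = base frame: x ahead of the robot, y to its left, z up, the work surface at z = 0. Lengths are in m, angles in rad, forces in N, time in s.
With the tool pointing down it reaches from about 0.375 to 0.975 m from the base axis. Payload 3.8 kg.
Tool frame: the origin (TCP) lies midway between the tips of the shut fingers; the grasp point (between the pads) lies 19 mm behind it; z points along the fingers, y is the direction in which the jaws open and shut (so a half turn about z gives the same grasp; the last joint's range is limited). The gripper opens to 85 mm and grips with 20 to 120 N. Pads are 22 mm wide; open, the fingers measure 114 mm over their backs; the gripper's body (76 mm by 85 mm) begins 54 mm behind the grasp point. The pads swing forward as they close: fully open they stand 13 mm farther back than shut.
Start: joints at [1.245, 0.264, 1.604, -0, 1.274, -0.037], TCP at [0.192, 0.647, 0.231] pointing down, gripper open.
Joint ranges: [-2.63, 2.63], [-0.94, 2.18], [0.31, 2.57], [-1.31, 4.45], [0, 2.66], [-2.55, 2.55]. Speed limits (rad/s): [2.57, 2.57, 3.14, 3.14, 3.14, 3.14].

## Interface

Orientations are given as a rotation vector (axis times angle).
In Python, from workcell import bot gives the robot as it stands.
- The arm moves only by the shell command python3 -m inch 'ROWS' [FORCE]. ROWS is JSON, a list of rows, each an object of numbers: "dx", "dy", "dz": the shift along the tool's x, y, z in m; "ax", "ay", "az": the turn, a rotation vector about the tool's x, y, z in degrees; "fingers": the opening, from -1 (shut) to 1 (fully open). A call has 1 to 20 rows; each row is the pose to reach, as a shift and turn from the pose measured when the call began, along the tool's axes at that moment; what a row does not reach only later rows make up. A row lasts 1/8 s, in which the tool goes at most 62.5 mm and 10.7 degrees, less where a joint would pass 70% of its speed; a pose out of reach is approached as far as the arm can. A call with a gripper value outside its range is refused whole. The fingers move at their own pace and stop on an object; FORCE is the grip in N (left out, the last holds). Time passes only in rows, so rows that repeat a pose let the fingers close. It gives the time, the measured TCP pose, the force and the opening at its end, in the units of the state.
- bot.read_state(): the state, without advancing time (a new reading comes with each control period).
- bot.read_camera(name): name is "scene" or "top"; returns (picture, depth): 384x512x3 uint8, blue, green, red; 384x512 float32, m along the optical axis (not along the pixel's ray), 0 where there is no reading.
- bot.get_calibration(name): a dict with "intrinsics" (3x3 intrinsics, pixels), "view" (4x4, takes a point from world to camera coordinates). Camera axes: x right, y down, z forward; pixel columns grow to the right and rows downward; lengths in m; the calibration is good to about 2 mm. A picture is of the moment at which its call begins. get_calibration takes no time and is no camera call.
- bot.finish_job(): hands the job in, once; it reports no verdict.
Trained networks look in the newest picture that a camera, given by its name, has taken for a name from the list of things; names that differ only in an ending like _2 or _b are one class to them, and where a whole thing is asked for, a point or a joint stands for the part that bears it (a point fixed in the world has none). Each returns a list of dicts, best first, with "p" (0 to 1); they miss things now and then, are a little off and sometimes report something else, mostly with a low value. They report only what shows in the picture. A call takes as long as a camera call.
- bot.masks_of(camera, thing): "region" (384x512 bool, what is visible of it) and "box" ([left, top, right, bottom] in pixels, round what is visible of it).
The state is a dict: "time": time; "q": joint angles; "joint_vel": joint speeds; "joint_torque": joint torques, N m; "tool_pos": TCP position; "tcp_rot": TCP orientation; "wrist_force": force on the tool from outside, world axes, zero at the start; "torque": the same for the moment, N m; "width": opening from 0.0 (shut) to 1.0 (fully open).
Only numpy, scipy, OpenCV 4.12 (cv2) and the standard library are available. Lean on these libraries where they do the work, as an engineer would, in place of code of your own. Each camera call takes 0.05 s, during which the arm holds its last target. There are 200 camera calls.

## Task

Four repaired circuit boards stand on the blue mat, ready for test. Put each one into the test cradle whose pocket fits its outline, the right way round with its connector in the gap of the cradle's end wall, so that it sits level and fully down on the pocket floor. Set the boards down rather than dropping them in, and leave the multimeter and the solder reel where they are.

Things in the scene. Friction and masses are not known exactly. Their poses are not given: they have to be found in the camera images.
- board_power_grip (a point): Power board: oblong green circuit board, 100 x 64 mm, 150 g. On four feet; laminate from 8 to 10 mm above them. Cream plug connector (16 mm wide, 10 high) overhangs the +x edge's middle by 6 mm. Point: in the black and yellow transformer (34 x 30 mm), the tall part to grip across y, on its axis, 4 mm below its top, 40 mm above the feet, 12 mm to -x of the board's centre. x to the connector, z up.
- board_relay_grip (a point): Relay board: long narrow green circuit board, 124 x 40 mm, 100 g. On four feet; laminate from 8 to 10 mm above them. Cream plug connector (16 mm wide, 10 high) overhangs the +x edge's middle by 6 mm. Point: in the tall grey relay (30 x 24 mm), the tall part to grip across y, on its axis, 4 mm below its top, 40 mm above the feet, 22 mm to -x of the board's centre. x to the connector, z up.
- board_sensor_grip (a point): Sensor board: round green circuit board, 76 mm across, 90 g. On four feet; laminate from 8 to 10 mm above them. Cream plug connector (16 mm wide, 10 high) overhangs the +x edge's middle by 6 mm. Point: in the square steel module (26 x 26 mm), the tall part to grip across y, on its axis, 4 mm below its top, 40 mm above the feet, 8 mm to -x of the board's centre. x to the connector, z up.
- board_control_grip (a point): Control board: small square green circuit board, 60 x 60 mm, 80 g. On four feet; laminate from 8 to 10 mm above them. Cream plug connector (16 mm wide, 10 high) overhangs the +x edge's middle by 6 mm. Point: in the black finned heat sink (26 x 28 mm), the tall part to grip across y, on its axis, 4 mm below its top, 40 mm above the feet, 8 mm to -x of the board's centre. x to the connector, z up.
- cradle_oblong: Fixed test cradle, black base, light grey locating walls, oblong pocket 105 x 69 mm between walls, base 127 x 91 mm. Origin: underside, under the pocket's centre; pocket floor 12 mm above. Walls 16 mm (sides) to 20 mm (ends) above that floor, sloping out 5 mm above 9 mm. 24 mm gap for the connector in the +x wall, grey floor running out; x to the gap. Board home: feet on the floor, centred, x along x.
- cradle_narrow: Fixed test cradle, black base, light grey locating walls, long narrow pocket 129 x 45 mm between walls, base 151 x 67 mm. Origin: underside, under the pocket's centre; pocket floor 12 mm above. Walls 16 mm (sides) to 20 mm (ends) above that floor, sloping out 5 mm above 9 mm. 24 mm gap for the connector in the +x wall, grey floor running out; x to the gap. Board home: feet on the floor, centred, x along x.
- cradle_round: Fixed test cradle, black base, light grey locating walls, round pocket 81 mm across between walls, base 103 x 103 mm. Origin: underside, under the pocket's centre; pocket floor 12 mm above. Walls 16 mm (sides) to 20 mm (ends) above that floor, sloping out 5 mm above 9 mm. 24 mm gap for the connector in the +x wall, grey floor running out; x to the gap. Board home: feet on the floor, centred, x along x.
- cradle_square: Fixed test cradle, black base, light grey locating walls, small square pocket 65 x 65 mm between walls, base 87 x 87 mm. Origin: underside, under the pocket's centre; pocket floor 12 mm above. Walls 16 mm (sides) to 20 mm (ends) above that floor, sloping out 5 mm above 9 mm. 24 mm gap for the connector in the +x wall, grey floor running out; x to the gap. Board home: feet on the floor, centred, x along x.
- multimeter: Yellow handheld multimeter lying on its back, 165 mm (x) by 78 mm (y) by 48 mm high, loose; to be left alone. Origin: middle of its underside.
- solder_reel: White and silver reel of solder standing on its flange, 60 mm in diameter, 50 mm high, loose; to be left alone. Origin: middle of its underside.

How it is judged:
At the end, for the whole second after the job is handed in: Each board rests in the cradle that fits it: centred within 7 mm each way, connector towards the gap (heading within 0.2 rad), feet on the pocket floor (height within 3 mm), tilt under 0.05 rad, at rest and released; multimeter and solder reel within 20 mm of their start (x of board_power_grip in the frame of cradle_oblong between -0.019 and -0.005 m and y of board_power_grip in the frame of cradle_oblong between -0.007 and 0.007 m and z of board_power_grip in the frame of cradle_oblong between 0.048 and 0.0545 m and angle between each of board_power_grip, board_relay_grip, board_sensor_grip, board_control_grip's own z axis and vertical below 0.05 rad and angle between the x axis of board_power_grip and the x axis of cradle_oblong, either way round below 0.2 rad and linear speed of each of board_power, board_relay, board_sensor, board_control below 0.02 m/s and x of board_relay_grip in the frame of cradle_narrow between -0.029 and -0.015 m and y of board_relay_grip in the frame of cradle_narrow between -0.007 and 0.007 m and z of board_relay_grip in the frame of cradle_narrow between 0.048 and 0.0545 m and angle between the x axis of board_relay_grip and the x axis of cradle_narrow, either way round below 0.2 rad and x of board_sensor_grip in the frame of cradle_round between -0.015 and -0.001 m and y of board_sensor_grip in the frame of cradle_round between -0.007 and 0.007 m and z of board_sensor_grip in the frame of cradle_round between 0.048 and 0.0545 m and angle between the x axis of board_sensor_grip and the x axis of cradle_round, either way round below 0.2 rad and x of board_control_grip in the frame of cradle_square between -0.015 and -0.001 m and y of board_control_grip in the frame of cradle_square between -0.007 and 0.007 m and z of board_control_grip in the frame of cradle_square between 0.048 and 0.0545 m and angle between the x axis of board_control_grip and the x axis of cradle_square, either way round below 0.2 rad and distance of each of multimeter, solder_reel from where it was at the start of the episode below 0.02 m); the robot touches nothing.
It fails at once if the multimeter is pushed more than 20 mm (distance of multimeter from where it was at the start of the episode above 0.02 m).
It fails at once if the solder reel is pushed more than 20 mm (distance of solder_reel from where it was at the start of the episode above 0.02 m).
It fails at once if a board is let go in the air, 30 mm or more above its seat ((contact force between the fingers and board_power below 0.02 N and height (world z) of board_power_grip above 0.084 m) or (contact force between the fingers and board_relay below 0.02 N and height (world z) of board_relay_grip above 0.084 m) or (contact force between the fingers and board_sensor below 0.02 N and height (world z) of board_sensor_grip above 0.084 m) or (contact force between the fingers and board_control below 0.02 N and height (world z) of board_control_grip above 0.084 m)).
It also fails if it takes over 93 s, if anything falls off the work surface, if the arm or the gripper's body presses on something with over 40 N, if the wrist force passes 120 N, or if a joint passes its speed limit or range.

## Working session

There is one attempt and no reset: what is moved stays moved. The work goes in short steps, Python scripts to look and compute and a shell command to move; the robot and the scene stay as the last step left them, time stands still between calls to the robot, and variables do not carry over. Pictures are saved under pics/ and viewed, about 12 in all and at most 16, crops included, and the job is handed in when it is done.

```bash
mkdir -p pics; ls
cat > h.py <<'E'
import numpy as np,cv2
from workcell import bot
np.set_printoptions(precision=4,suppress=True)
def pts(cam,depth):
    c=bot.get_calibration(cam);K=np.array(c["intrinsics"]);V=np.array(c["view"])
    v,u=np.mgrid[0:384,0:512]
    P=np.stack([(u-K[0,2])/K[0,0]*depth,(v-K[1,2])/K[1,1]*depth,depth],-1)
    R=V[:3,:3];t=V[:3,3]
    W=(P-t)@R
    W[depth<=0]=np.nan
    return W
E
python3 - <<'E'
from h import *
for c in("scene","top"):
    im,d=bot.read_camera(c);cv2.imwrite(f"pics/{c}0.png",cv2.resize(im,(800,600),interpolation=cv2.INTER_CUBIC));np.save(c+"0.npy",d);np.save(c+"0im.npy",im)
    print(c,bot.get_calibration(c))
print(bot.read_state())
E
```

```text
pics
scene {'intrinsics': array([[439.6521,   0.    , 251.7434],
       [  0.    , 439.6521, 192.4296],
       [  0.    ,   0.    ,   1.    ]]), 'view': array([[-0.7462,  0.6657, -0.0063,  0.3931],
       [ 0.5558,  0.6178, -0.5562, -0.2697],
       [-0.3664, -0.4186, -0.831 ,  1.7051],
       [ 0.    ,  0.    ,  0.    ,  1.    ]])}
top {'intrinsics': array([[388.21  ,   0.    , 261.4882],
       [  0.    , 388.21  , 189.547 ],
       [  0.    ,   0.    ,   1.    ]]), 'view': array([[-0.0516, -0.9987,  0.0054,  0.0249],
       [-0.9716,  0.049 , -0.2314,  0.5289],
       [ 0.2308, -0.0172, -0.9729,  1.2303],
       [ 0.    ,  0.    ,  0.    ,  1.    ]])}
{'time': 0.1, 'q': array([ 1.2451,  0.2647,  1.6053, -0.    ,  1.2737, -0.0369]), 'joint_vel': array([-0.    , -0.0023, -0.0036, -0.0012, -0.001 ,  0.0009]), 'joint_torque': array([ -0.    , -51.6708, -36.8591,  -0.0001,   0.0063,   0.    ]), 'tool_pos': array([0.192 , 0.6464, 0.23  ]), 'tcp_rot': array([-0.4519, -3.1085,  0.0032]), 'wrist_force': array([ 0.2931,  0.5829, -0.094 ]), 'torque': array([-0.016 ,  0.0321,  0.0025]), 'width': 1.0027774414292046}
```

View pics/top0.png

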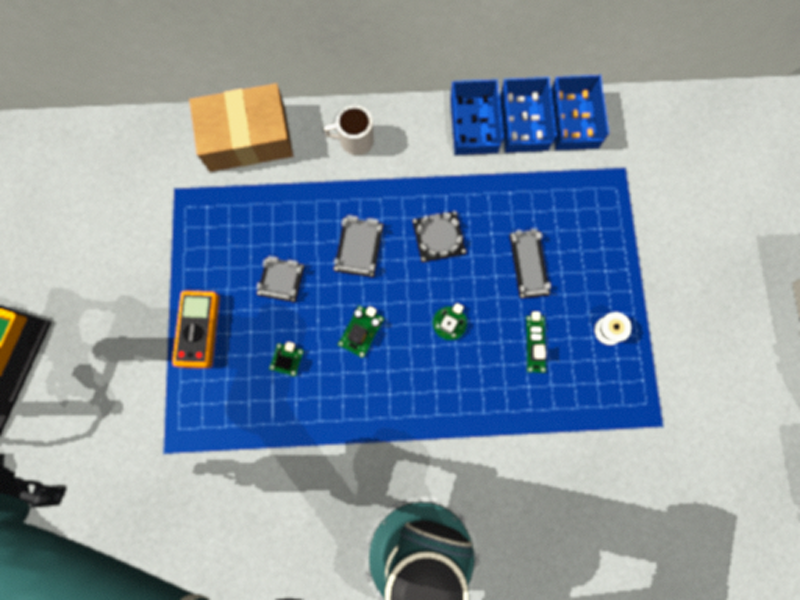

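View pics/scene0.png

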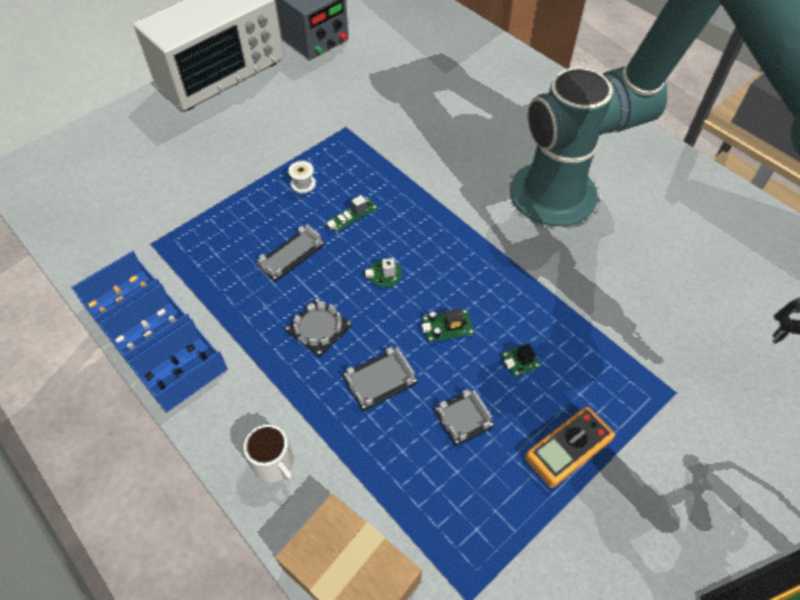

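```bash
cat > m.py <<'E'
from h import *
W={};IM={};D={}
for c in("scene","top"):
    IM[c],D[c]=bot.read_camera(c);W[c]=pts(c,D[c])
for n in["board_power_grip","board_relay_grip","board_sensor_grip","board_control_grip","cradle_oblong","cradle_narrow","cradle_round","cradle_square","multimeter","solder_reel"]:
    for c in W:
        r=bot.masks_of(c,n)
        if not r: print(n,c,"none");continue
        m=r[0]["region"];P=W[c][m];im=IM[c][m].astype(int)
        print(n,c,[round(x["p"],2) for x in r[:3]],r[0]["box"],m.sum())
        ok=np.isfinite(P[:,2]);P=P[ok];im=im[ok];z=P[:,2]
        (cx,cy),(w,h),a=cv2.minAreaRect(P[z<.04][:,:2].astype(np.float32)*1000)
        print("   rect",round(cx),round(cy),round(w),round(h),round(a,1),"zpct",np.percentile(z,[5,25,50,75,95]))
        if "board" in n:
            t=P[z>.036];print("   tall",len(t),np.median(t,0),t.min(0),t.max(0))
            hsv=cv2.cvtColor(im[None].astype(np.uint8),cv2.COLOR_BGR2HSV)[0]
            cr=P[(im.min(1)>120)&(z<.027)&(z>.01)]
            g=P[(hsv[:,0]>45)&(hsv[:,0]<90)&(hsv[:,1]>90)&(z<.02)]
            print("   cream",len(cr),cr.mean(0) if len(cr) else'',"green",len(g),g.mean(0),cv2.minAreaRect(g[:,:2].astype(np.float32)*1000))
        elif "cradle" in n:
            t=P[z>.024];f=P[(z>.008)&(z<.016)]
            print("   wall",len(t),t.mean(0),"floor",len(f),f.mean(0))
E
python3 m.py
python3 - <<'E'
from h import *
a=np.load("top0im.npy");b=np.load("scene0im.npy")
cv2.imwrite("pics/tc.png",cv2.resize(a[125:250,155:365],(800,476),interpolation=cv2.INTER_CUBIC))
cv2.imwrite("pics/sc.png",cv2.resize(b[115:290,155:355],(685,600),interpolation=cv2.INTER_CUBIC))
E
```

```text
board_power_grip scene [0.95] [271.1, 197.2, 299.8, 218.9] 488
   rect 470 105 74 101 56.6 zpct [0.0077 0.0108 0.0146 0.0304 0.0476]
   tall 94 [0.46   0.1165 0.0451] [0.4411 0.0802 0.0361] [0.4854 0.1339 0.051 ]
   cream 30 [0.5015 0.0919 0.0183] green 217 [0.4734 0.114  0.0118] ((469.5584411621094, 109.29006958007812), (64.62411499023438, 98.24201965332031), 62.217689514160156)
board_power_grip top [0.62, 0.47] [215.7, 195.9, 248.4, 227.7] 555
   rect 472 107 68 105 59.8 zpct [0.0077 0.0113 0.0139 0.0261 0.0472]
   tall 97 [0.4584 0.1126 0.0463] [0.4385 0.0926 0.0366] [0.4787 0.1328 0.0527]
   cream 35 [0.4957 0.0881 0.0193] green 306 [0.4636 0.1079 0.0124] ((469.54815673828125, 105.45426940917969), (63.32894515991211, 98.92882537841797), 58.813453674316406)
board_relay_grip scene [0.54] [210.7, 130.7, 241.9, 150.1] 314
   rect 425 -275 52 130 85.0 zpct [0.0066 0.0106 0.0148 0.0245 0.0453]
   tall 50 [ 0.4014 -0.2652  0.0445] [ 0.3836 -0.2791  0.0362] [ 0.4155 -0.2535  0.0521]
   cream 63 [ 0.4537 -0.2724  0.018 ] green 88 [ 0.419  -0.2625  0.0114] ((420.78533935546875, -269.358184
[... 3450 characters left out ...]
radle_square top [0.9] [163.7, 167.9, 194.7, 192.5] 635
   rect 594 280 88 87 77.0 zpct [0.0089 0.0131 0.0157 0.0193 0.0337]
   wall 109 [0.5875 0.2816 0.0311] floor 311 [0.5945 0.281  0.0133]
multimeter scene [0.66] [335.0, 262.2, 392.6, 313.2] 1470
   rect 490 463 78 167 85.1 zpct [0.0243 0.0364 0.0394 0.042  0.0466]
multimeter top [0.7] [115.5, 188.3, 140.7, 238.6] 1203
   rect 495 467 95 175 85.0 zpct [0.0209 0.0367 0.0399 0.0426 0.0472]
solder_reel scene [0.72] [185.5, 106.2, 200.3, 125.6] 272
   rect 446 -432 61 60 61.0 zpct [0.0014 0.0096 0.0454 0.0503 0.0536]
solder_reel top [0.61] [112.5, 187.8, 141.1, 239.1] 1241
   rect 494 459 79 174 85.0 zpct [0.0179 0.0364 0.0397 0.0425 0.0471]
```

View pics/tc.png

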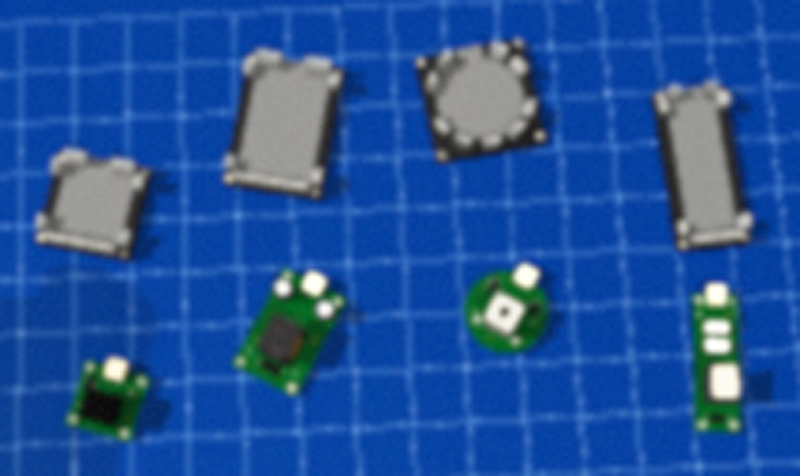

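View pics/sc.png

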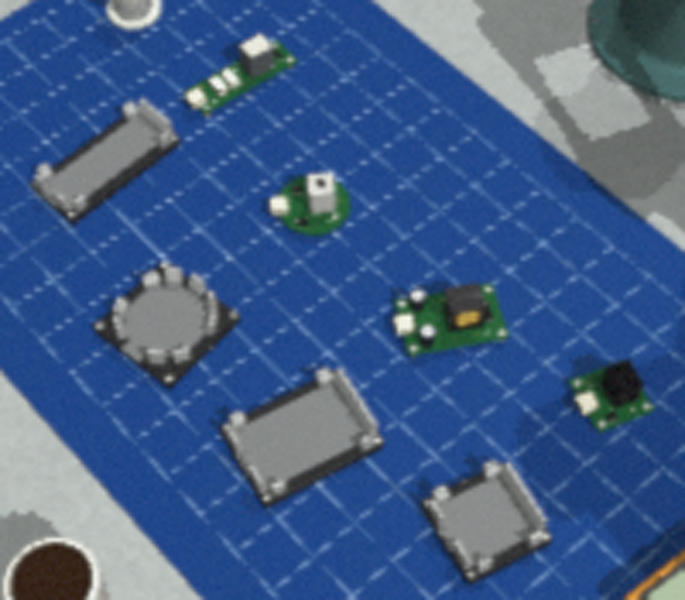

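```bash
cat > fit.py <<'E'
from h import *
from scipy.optimize import minimize
S=8
def box(x0,x1,y0,y1,z0,z1): return np.array([[x,y,z] for x in(x0,x1) for y in(y0,y1) for z in(z0,z1)])/1000
def cyl(r,z0,z1): 
    a=np.linspace(0,2*np.pi,40); return np.array([[r*np.cos(t),r*np.sin(t),z] for t in a for z in(z0,z1)])/1000
def board(lam,L,gx,tw,tl): return [lam,box(L/2-8,L/2+6,-8,8,10,20),box(gx-tl/2,gx+tl/2,-tw/2,tw/2,10,44)]
def rb(L,W,*a): return board(box(-L/2,L/2,-W/2,W/2,4,10),L,*a)
def cr(L,W):
    o=[box(-L/2-11,L/2+11,-W/2-11,W/2+11,0,12)]
    return o+[box(-L/2-9,-L/2-4,-W/2,W/2,12,32),box(L/2+4,L/2+9,-W/2,-12,12,32),box(L/2+4,L/2+9,12,W/2,12,32)]
M={"board_power_grip":(rb(100,64,-12,30,34),(.470,.107,-30)),"board_relay_grip":(rb(124,40,-22,24,30),(.421,-.272,-4)),
"board_sensor_grip":(board(cyl(38,4,10),76,-8,26,26),(.478,-.086,-28)),"board_control_grip":(rb(60,60,-8,28,26),(.415,.270,-20)),
"cradle_oblong":(cr(105,69),(.664,.106,-10)),"cradle_narrow":(cr(129,45),(.603,-.278,4)),"cradle_round":([box(-51.5,51.5,-51.5,51.5,0,12),cyl(46,12,30)],(.679,-.079,8)),"cradle_square":(cr(65,65),(.595,.281,-13))}
def sil(c,prims,p,off,zoff=0):
    K=np.array(c["intrinsics"]);V=np.array(c["view"]);a=np.radians(p[2]);R=np.array([[np.cos(a),-np.sin(a),0],[np.sin(a),np.cos(a),0],[0,0,1]])
    out=np.zeros((110*S,110*S),np.uint8)
    for q in prims:
        X=(q@R.T+[p[0],p[1],zoff])@V[:3,:3].T+V[:3,3];uv=X@K.T;uv=uv[:,:2]/uv[:,2:]
        h=cv2.convexHull(((uv-off+.5)*S).astype(np.float32)).round().astype(np.int32);cv2.fillConvexPoly(out,h,255)
    return cv2.resize(out,(110,110),interpolation=cv2.INTER_AREA)/255.
def fit(cam,name,init=None,zoff=0):
    prims,p0=M[name];p0=np.array(init if init is not None else p0,float);c=bot.get_calibration(cam)
    r=bot.masks_of(cam,name)
    if not r:return None
    m=r[0]["region"];ys,xs=np.nonzero(m);off=np.array([int(np.median(xs))-55,int(np.median(ys))-55])
    pad=np.pad(m,120);t=pad[off[1]+120:off[1]+230,off[0]+120:off[0]+230].astype(float)
    sc=np.array([1000,1000,1])
    f=lambda v:np.abs(sil(c,prims,v/sc,off,zoff)-t).sum()
    s0=p0*sc
    o=minimize(f,s0,method="Nelder-Mead",options=dict(initial_simplex=[s0,s0+[6,0,0],s0+[0,6,0],s0+[0,0,6]],maxfev=150))
    return o.x,o.fun/t.sum()
E
python3 - <<'E'
from fit import *
W={}
for c in("scene","top"):
    im,d=bot.read_camera(c);W[c]=(im,pts(c,d))
for n in M:
    print(n,[fit(c,n) for c in W])
for c in W:
    im,P=W[c];d=P[...,:2]-[.679,-.079];r=np.hypot(*np.moveaxis(d,-1,0));a=np.degrees(np.arctan2(d[...,1],d[...,0]))
    print(c)
    for k in range(-180,180,15):
        s=(r>.041)&(r<.050)&(abs((a-k+180)%360-180)<7.5);print((k,int(1000*np.median(P[s][:,2])),int(im[s].mean())),end=' ')
E
```

```text
board_power_grip [(array([465.8312, 106.4905, -31.1106]), np.float64(0.06299066116009971)), (array([470., 107., -30.]), np.float64(0.07310506292069067))]
board_relay_grip [(array([ 415.6879, -271.8593,   -3.5773]), np.float64(0.27967981199970626)), (array([ 423.9616, -273.2907,   -4.1484]), np.float64(0.09266996518233461))]
board_sensor_grip [(array([475.1748, -88.1006, -27.6074]), np.float64(0.09445194471231115)), (array([477.949 , -89.1265, -28.5736]), np.float64(0.0680284646495674))]
board_control_grip [(array([412.7781, 268.5597, -19.9013]), np.float64(0.10521851373778351)), (array([416.6628, 271.0141, -17.5984]), np.float64(0.08210563504681152))]
cradle_oblong [(array([661.0706, 105.4793, -12.0718]), np.float64(0.056603307389562485)), (array([665.5298, 104.8553, -12.5949]), np.float64(0.06567314425770308))]
cradle_narrow [(array([ 599.5573, -279.5813,    3.4888]), np.float64(0.07118943217230633)), (array([ 602.2467, -277.9993,    4.1562]), np.float64(0.05826533267106601))]
cradle_round [(array([676.3797, -77.8484,   7.0662]), np.float64(0.11720969089390142)), (array([680.5138, -
[... 231 characters left out ...]
4, 129) (-165, 27, 113) (-150, 27, 141) (-135, 29, 151) (-120, 23, 146) (-105, 26, 134) (-90, 14, 55) (-75, 12, 78) (-60, 27, 169) (-45, 28, 141) (-30, 26, 128) (-15, 21, 113) (0, 13, 103) (15, 13, 130) (30, 14, 93) (45, 20, 131) (60, 15, 99) (75, 28, 165) (90, 14, 89) (105, 12, 76) (120, 23, 116) (135, 22, 123) (150, 25, 123) (165, 17, 102) top
(-180, 25, 101) (-165, 15, 107) (-150, 17, 106) (-135, 29, 140) (-120, 23, 133) (-105, 27, 159) (-90, 14, 71) (-75, 14, 51) (-60, 24, 128) (-45, 26, 154) (-30, 23, 135) (-15, 26, 134) (0, 15, 140) (15, 13, 140) (30, 17, 104) (45, 27, 120) (60, 20, 107) (75, 25, 114) (90, 13, 66) (105, 14, 77) (120, 26, 146) (135, 22, 111) (150, 28, 132) (165, 18, 98)
```

```bash
cat > go.py <<'E'
import sys
from h import *
from scipy.spatial.transform import Rotation as R
# usage go.py x y z yaw_deg(board): prints shift/turn in tool axes (tool y along board y, either way)
def goal(x,y,z,yaw):
    s=bot.read_state();R0=R.from_rotvec(s["tcp_rot"]);best=None
    for k in(0,180):
        a=np.radians(yaw+k);G=R.from_matrix(np.array([[np.cos(a),np.sin(a),0],[np.sin(a),-np.cos(a),0],[0,0,-1]]))
        v=(R0.inv()*G).as_rotvec(degrees=True)
        if best is None or np.linalg.norm(v)<np.linalg.norm(best):best=v
    d=R0.inv().apply(np.array([x,y,z])-s["tool_pos"])
    t=R0.as_matrix();print("t",round(s["time"],2),"pos",s["tool_pos"],"toolyaw",round(np.degrees(np.arctan2(t[1,0],t[0,0])),1),"tilt",(t[:2,2]).round(3),"F",s["wrist_force"].round(1),"w",round(s["width"],3),"q1,q6",s["q"][[0,5]].round(2))
    print("d(mm)",(d*1000).round(1),"turn",best.round(1))
if __name__=="__main__": goal(*map(float,sys.argv[1:5]))
E
python3 go.py .407 .2724 .12 -19
```

```text
t 2.1 pos [0.1923 0.647  0.2313] toolyaw 163.5 tilt [-0. -0.] F [-0.6 -0.7 -0.4] w 1.006 q1,q6 [ 1.25 -0.04]
d(mm) [-312.6 -297.9  111.3] turn [-0.  -0.   2.5]
```

```bash
python3 -m inch '[{"dx":-0.1,"dy":-0.1,"dz":0},{"dx":-0.2,"dy":-0.2,"dz":0.03},{"dx":-0.3126,"dy":-0.2979,"dz":0.11,"az":2.5},{"dx":-0.3126,"dy":-0.2979,"dz":0.11,"az":2.5},{"dx":-0.3126,"dy":-0.2979,"dz":0.11,"az":2.5},{"dx":-0.3126,"dy":-0.2979,"dz":0.11,"az":2.5},{"dx":-0.3126,"dy":-0.2979,"dz":0.11,"az":2.5},{"dx":-0.3126,"dy":-0.2979,"dz":0.11,"az":2.5},{"dx":-0.3126,"dy":-0.2979,"dz":0.11,"az":2.5},{"dx":-0.3126,"dy":-0.2979,"dz":0.11,"az":2.5},{"dx":-0.3126,"dy":-0.2979,"dz":0.11,"az":2.5}]' 40
python3 go.py .407 .2724 .021 -19
python3 - <<'E'
from h import *
b,_=bot.read_camera("scene");a,_=bot.read_camera("top")
x=cv2.resize(b[170:290,270:400],(400,369),interpolation=cv2.INTER_CUBIC);y=cv2.resize(a[160:280,110:240],(400,369),interpolation=cv2.INTER_CUBIC)
cv2.imwrite("pics/a1.png",np.hstack([x,y]))
E
```

```text
t 2.1 pos [0.1923 0.647  0.2313] toolyaw 163.5 tilt [-0. -0.] F [-0.6 -0.7 -0.4] w 1.006 q1,q6 [ 1.25 -0.04]
d(mm) [-312.6 -297.9  210.3] turn [-0.  -0.   2.5]invalid input at $[0]: expected keys dx, dy, dz, ax, ay, az, fingers
```

View pics/a1.png

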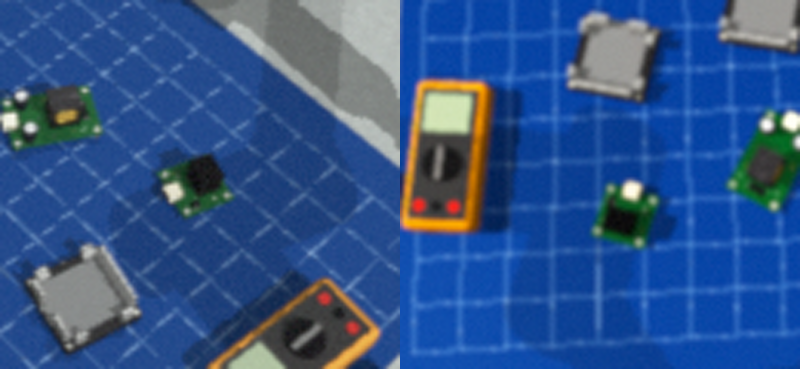

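The call was refused because every row needs all seven keys, so the picture shows the scene unmoved. The board is at about (200,180) in the scene crop and (625,215) in the top crop. I'll retry with full rows.

```bash
python3 -m inch '[{"dx":-0.1,"dy":-0.1,"dz":0,"ax":0,"ay":0,"az":0,"fingers":1},{"dx":-0.2,"dy":-0.2,"dz":0.03,"ax":0,"ay":0,"az":0,"fingers":1},{"dx":-0.3126,"dy":-0.2979,"dz":0.11,"ax":0,"ay":0,"az":2.5,"fingers":1},{"dx":-0.3126,"dy":-0.2979,"dz":0.11,"ax":0,"ay":0,"az":2.5,"fingers":1},{"dx":-0.3126,"dy":-0.2979,"dz":0.11,"ax":0,"ay":0,"az":2.5,"fingers":1},{"dx":-0.3126,"dy":-0.2979,"dz":0.11,"ax":0,"ay":0,"az":2.5,"fingers":1},{"dx":-0.3126,"dy":-0.2979,"dz":0.11,"ax":0,"ay":0,"az":2.5,"fingers":1},{"dx":-0.3126,"dy":-0.2979,"dz":0.11,"ax":0,"ay":0,"az":2.5,"fingers":1},{"dx":-0.3126,"dy":-0.2979,"dz":0.11,"ax":0,"ay":0,"az":2.5,"fingers":1},{"dx":-0.3126,"dy":-0.2979,"dz":0.11,"ax":0,"ay":0,"az":2.5,"fingers":1},{"dx":-0.3126,"dy":-0.2979,"dz":0.11,"ax":0,"ay":0,"az":2.5,"fingers":1},{"dx":-0.3126,"dy":-0.2979,"dz":0.11,"ax":0,"ay":0,"az":2.5,"fingers":1}]' 40
python3 go.py .407 .2724 .021 -19
python3 - <<'E'
from h import *
b,_=bot.read_camera("scene");a,_=bot.read_camera("top")
x=cv2.resize(b[150:270,270:400],(400,369),interpolation=cv2.INTER_CUBIC);y=cv2.resize(a[160:280,110:240],(400,369),interpolation=cv2.INTER_CUBIC)
cv2.imwrite("pics/a2.png",np.hstack([x,y]))
E
```

```text
time: 3.7
tool_pos: [0.4068, 0.2735, 0.1217]
tcp_rot: [0.517, 3.098, 0.001]
wrist_force: [-0.2, -0.5, -0.1]
width: 1.0
t 3.7 pos [0.4068 0.2735 0.1217] toolyaw 161.1 tilt [0.001 0.   ] F [-0.2 -0.5 -0.1] w 1.0 q1,q6 [ 0.54 -0.7 ]
d(mm) [ -0.5  -1.  100.7] turn [0.  0.  0.1]
```

View pics/a2.png

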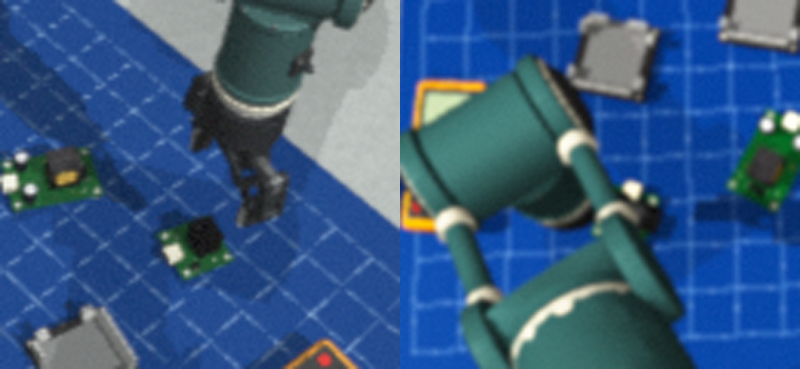

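```bash
python3 -m inch '[{"dx":-0.0005,"dy":-0.001,"dz":0.04,"ax":0,"ay":0,"az":0,"fingers":1},{"dx":-0.0005,"dy":-0.001,"dz":0.08,"ax":0,"ay":0,"az":0,"fingers":1},{"dx":-0.0005,"dy":-0.001,"dz":0.1007,"ax":0,"ay":0,"az":0,"fingers":1},{"dx":-0.0005,"dy":-0.001,"dz":0.1007,"ax":0,"ay":0,"az":0,"fingers":1},{"dx":-0.0005,"dy":-0.001,"dz":0.1007,"ax":0,"ay":0,"az":0,"fingers":-1},{"dx":-0.0005,"dy":-0.001,"dz":0.1007,"ax":0,"ay":0,"az":0,"fingers":-1},{"dx":-0.0005,"dy":-0.001,"dz":0.1007,"ax":0,"ay":0,"az":0,"fingers":-1},{"dx":-0.0005,"dy":-0.001,"dz":0.1007,"ax":0,"ay":0,"az":0,"fingers":-1},{"dx":-0.0005,"dy":-0.001,"dz":0.1007,"ax":0,"ay":0,"az":0,"fingers":-1},{"dx":-0.0005,"dy":-0.001,"dz":0.1007,"ax":0,"ay":0,"az":0,"fingers":-1}]' 40
python3 go.py .587 .283 .12 -14.3
```

```text
time: 5.05
tool_pos: [0.4078, 0.2725, 0.0219]
tcp_rot: [0.518, 3.097, 0.002]
wrist_force: [-0.9, 0.1, 5.6]
width: 0.319
t 5.05 pos [0.4078 0.2725 0.0219] toolyaw 161.0 tilt [0.002 0.001] F [-0.9  0.1  5.6] w 0.319 q1,q6 [ 0.54 -0.7 ]
d(mm) [-166.2   68.3  -97.7] turn [ 0.1  0.1 -4.7]
```

```bash
python3 -m inch '[{"dx":0,"dy":0,"dz":-0.04,"ax":0,"ay":0,"az":0,"fingers":-1},{"dx":0,"dy":0,"dz":-0.085,"ax":0,"ay":0,"az":0,"fingers":-1},{"dx":-0.04,"dy":0.016,"dz":-0.097,"ax":0,"ay":0,"az":-1,"fingers":-1},{"dx":-0.085,"dy":0.035,"dz":-0.097,"ax":0,"ay":0,"az":-3,"fingers":-1},{"dx":-0.13,"dy":0.053,"dz":-0.097,"ax":0,"ay":0,"az":-4.7,"fingers":-1},{"dx":-0.155,"dy":0.066,"dz":-0.097,"ax":0,"ay":0,"az":-4.7,"fingers":-1},{"dx":-0.1662,"dy":0.0683,"dz":-0.097,"ax":0,"ay":0,"az":-4.7,"fingers":-1},{"dx":-0.1662,"dy":0.0683,"dz":-0.097,"ax":0,"ay":0,"az":-4.7,"fingers":-1},{"dx":-0.1662,"dy":0.0683,"dz":-0.097,"ax":0,"ay":0,"az":-4.7,"fingers":-1}]'
python3 go.py .5873 .2838 .033 -14.3
cat > hand.py <<'E'
import sys
from fit import *
s=bot.read_state();x,y,z=s["tool_pos"];n=sys.argv[1];yaw=float(sys.argv[2]);gx=float(sys.argv[3])/1000
a=np.radians(yaw);c0=[x-gx*np.cos(a),y-gx*np.sin(a),yaw]
ims=[]
for c in("scene","top"):
    im,_=bot.read_camera(c);r=fit(c,n,c0,z-.021)
    print(c,"expected",np.array(c0)*[1000,1000,1],"fit",r)
    k=bot.get_calibration(c);q=np.array(k["view"])[:3]@[x,y,z-.02,1];q=np.array(k["intrinsics"])@q;u,v=(q[:2]/q[2]).astype(int)
    ims.append(cv2.resize(im[max(v-50,0):v+50,max(u-50,0):u+50],(390,390),interpolation=cv2.INTER_CUBIC))
cv2.imwrite(f"pics/{sys.argv[4]}.png",np.hstack(ims))
E
python3 hand.py board_control_grip -14.3 -8 h1
```

```text
time: 6.18
tool_pos: [0.5855, 0.2827, 0.1188]
tcp_rot: [0.39, 3.117, 0.001]
wrist_force: [-0.5, 0.5, -1.4]
width: 0.322
t 6.17 pos [0.5855 0.2827 0.1188] toolyaw 165.7 tilt [0.    0.001] F [-0.5  0.5 -1.4] w 0.322 q1,q6 [ 0.41 -0.91]
d(mm) [-1.4  1.4 85.8] turn [0. 0. 0.]
scene expected [593.3015 280.7446 -14.3   ] fit (array([597.114 , 280.4208, -22.2412]), np.float64(0.48094278807413376))
top expected [593.3015 280.7446 -14.3   ] fit None
```

View pics/h1.png

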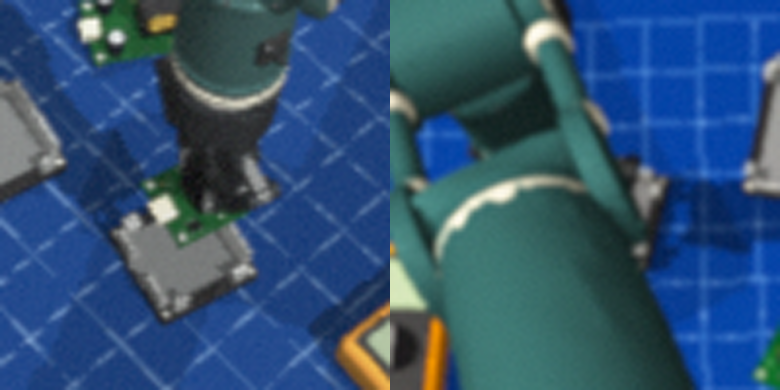

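```bash
cat > conn.py <<'E'
import sys
from fit import *
# cream connector in hand: compare pixel centroid to prediction; args yaw gx halfL
s=bot.read_state();x,y,z=s["tool_pos"];yaw,gx,L=map(float,sys.argv[1:4]);a=np.radians(yaw);R2=np.array([[np.cos(a),-np.sin(a)],[np.sin(a),np.cos(a)]])
im,d=bot.read_camera("scene");P=pts("scene",d)
p=np.array([x,y])+R2@[(L/2-gx)/1000,0]
k=bot.get_calibration("scene");V=np.array(k["view"]);K=np.array(k["intrinsics"])
m=(im.min(2)>125)&(abs(P[...,2]-(z-.021+.015))<.014)&(np.hypot(P[...,0]-p[0],P[...,1]-p[1])<.03)
nn,lab,st,ce=cv2.connectedComponentsWithStats(m.astype(np.uint8))
b=box(L/2-8-gx,L/2+6-gx,-8,8,10,20);b[:,:2]=b[:,:2]@R2.T+[x,y];b[:,2]+=z-.021
q=(b@V[:3,:3].T+V[:3,3])@K.T;q=q[:,:2]/q[:,2:]
off=q.min(0).astype(int)-4
o=np.zeros((40*8,40*8),np.uint8);cv2.fillConvexPoly(o,cv2.convexHull(((q-off+.5)*8).astype(np.float32)).astype(np.int32),1)
yy,xx=np.nonzero(o);pc=np.array([xx.mean(),yy.mean()])/8-.5+off
print("pred px",pc,"area",o.sum()/64)
for i in range(1,nn):
    if st[i,4]>8:
        e=ce[i]-pc;dist=d[m].mean()
        A=K[0,0]/dist*V[:2,:2];w=np.linalg.solve(A,e)  # approx world xy offset at const z
        print("obs",ce[i],st[i,4],"world off mm",w*1000,"in board frame",R2.T@w*1000,"mean pt",P[lab==i].mean(0),"box",st[i,:4])
E
python3 conn.py -14.3 -8 60
```

```text
pred px [290.  255.5] area 37.109375
obs [291.2632 255.3421] 38 world off mm [-3.0681  2.0246] in board frame [-3.4731  1.204 ] mean pt [0.62   0.2765 0.1162] box [288 252   7   8]
```

```bash
python3 go.py .5882 .2822 .033 -14.3
python3 -m inch '[{"dx":-0.0025,"dy":0.000,"dz":0.03,"ax":0,"ay":0,"az":0,"fingers":-1},{"dx":-0.0025,"dy":0.000,"dz":0.055,"ax":0,"ay":0,"az":0,"fingers":-1},{"dx":-0.0025,"dy":0.000,"dz":0.065,"ax":0,"ay":0,"az":0,"fingers":-1},{"dx":-0.0025,"dy":0.000,"dz":0.073,"ax":0,"ay":0,"az":0,"fingers":-1},{"dx":-0.0025,"dy":0.000,"dz":0.080,"ax":0,"ay":0,"az":0,"fingers":-1},{"dx":-0.0025,"dy":0.000,"dz":0.084,"ax":0,"ay":0,"az":0,"fingers":-1},{"dx":-0.0025,"dy":0.000,"dz":0.084,"ax":0,"ay":0,"az":0,"fingers":-1},{"dx":-0.0025,"dy":0.000,"dz":0.084,"ax":0,"ay":0,"az":0,"fingers":-1}]'
python3 conn.py -14.3 -8 60;python3 go.py .5882 .2822 .033 -14.3
```

```text
t 6.42 pos [0.5864 0.2831 0.1195] toolyaw 165.7 tilt [0.002 0.001] F [ 0.2  0.1 -0.8] w 0.319 q1,q6 [ 0.41 -0.91]
d(mm) [-1.8 -0.5 86.5] turn [0.1 0.1 0. ]
time: 7.42
tool_pos: [0.5893, 0.2827, 0.036]
tcp_rot: [0.389, 3.115, 0.003]
wrist_force: [0.7, 0.2, -1.4]
width: 0.319
pred px [287.3955 268.08  ] area 32.703125
obs [288.5758 267.9394] 33 world off mm [-3.003   2.0115] in board frame [-3.4068  1.2074] mean pt [0.6237 0.2766 0.0341] box [285 265   8   7]
t 7.47 pos [0.5893 0.2827 0.036 ] toolyaw 165.7 tilt [0.003 0.002] F [ 0.1  0.1 -0.7] w 0.315 q1,q6 [ 0.41 -0.91]
d(mm) [ 0.9 -0.8  3. ] turn [0.1 0.1 0. ]
```

```bash
python3 -m inch '[{"dx":0,"dy":0,"dz":0.0025,"ax":0,"ay":0,"az":0,"fingers":-1},{"dx":0,"dy":0,"dz":0.0035,"ax":0,"ay":0,"az":0,"fingers":-1},{"dx":0,"dy":0,"dz":0.0035,"ax":0,"ay":0,"az":0,"fingers":-1},{"dx":0,"dy":0,"dz":0.0035,"ax":0,"ay":0,"az":0,"fingers":0.2},{"dx":0,"dy":0,"dz":0.0035,"ax":0,"ay":0,"az":0,"fingers":0.6},{"dx":0,"dy":0,"dz":0.002,"ax":0,"ay":0,"az":0,"fingers":1},{"dx":0,"dy":0,"dz":0,"ax":0,"ay":0,"az":0,"fingers":1},{"dx":0,"dy":0,"dz":-0.04,"ax":0,"ay":0,"az":0,"fingers":1},{"dx":0,"dy":0,"dz":-0.09,"ax":0,"ay":0,"az":0,"fingers":1},{"dx":0,"dy":0,"dz":-0.09,"ax":0,"ay":0,"az":0,"fingers":1},{"dx":0,"dy":0,"dz":-0.09,"ax":0,"ay":0,"az":0,"fingers":1}]'
python3 go.py .4577 .1128 .12 -30.6
```

```text
time: 8.85
tool_pos: [0.589, 0.2825, 0.1261]
tcp_rot: [0.389, 3.115, 0.003]
wrist_force: [-0.4, -0.4, -1.4]
width: 0.998
t 8.85 pos [0.589  0.2825 0.1261] toolyaw 165.7 tilt [0.003 0.002] F [-0.4 -0.4 -1.4] w 0.998 q1,q6 [ 0.41 -0.91]
d(mm) [  85.5 -196.8    5.4] turn [ 0.1  0.1 16.3]
```

```bash
python3 -m inch '[{"dx":0.025,"dy":-0.058,"dz":0,"ax":0,"ay":0,"az":6,"fingers":1},{"dx":0.05,"dy":-0.115,"dz":0,"ax":0,"ay":0,"az":12,"fingers":1},{"dx":0.075,"dy":-0.172,"dz":0,"ax":0,"ay":0,"az":16.3,"fingers":1},{"dx":0.0855,"dy":-0.1968,"dz":0.005,"ax":0.1,"ay":0.1,"az":16.3,"fingers":1},{"dx":0.0855,"dy":-0.1968,"dz":0.005,"ax":0.1,"ay":0.1,"az":16.3,"fingers":1},{"dx":0.0855,"dy":-0.1968,"dz":0.005,"ax":0.1,"ay":0.1,"az":16.3,"fingers":1},{"dx":0.0855,"dy":-0.1968,"dz":0.045,"ax":0.1,"ay":0.1,"az":16.3,"fingers":1},{"dx":0.0855,"dy":-0.1968,"dz":0.085,"ax":0.1,"ay":0.1,"az":16.3,"fingers":1},{"dx":0.0855,"dy":-0.1968,"dz":0.105,"ax":0.1,"ay":0.1,"az":16.3,"fingers":1},{"dx":0.0855,"dy":-0.1968,"dz":0.105,"ax":0.1,"ay":0.1,"az":16.3,"fingers":1},{"dx":0.0855,"dy":-0.1968,"dz":0.105,"ax":0.1,"ay":0.1,"az":16.3,"fingers":-1},{"dx":0.0855,"dy":-0.1968,"dz":0.105,"ax":0.1,"ay":0.1,"az":16.3,"fingers":-1},{"dx":0.0855,"dy":-0.1968,"dz":0.105,"ax":0.1,"ay":0.1,"az":16.3,"fingers":-1},{"dx":0.0855,"dy":-0.1968,"dz":0.105,"ax":0.1,"ay":0.1,"az":16.3,"fingers":-1},{"dx":0.0855,"dy":-0.1968,"dz":0.105,"ax":0.1,"ay":0.1,"az":16.3,"fingers":-1},{"dx":0.0855,"dy":-0.1968,"dz":0.105,"ax":0.1,"ay":0.1,"az":16.3,"fingers":-1}]' 60
python3 go.py .6516 .1077 .12 -12.3
python3 - <<'E'
from fit import *
ims=[]
for c,(u,v) in(("scene",(300,235)),("top",(205,185))):
    im,_=bot.read_camera(c);ims.append(cv2.resize(im[v-50:v+50,u-50:u+50],(390,390),interpolation=cv2.INTER_CUBIC))
    print(c,fit(c,"board_control_grip",[.595,.281,-14],.012))
cv2.imwrite("pics/p1.png",np.hstack(ims))
E
```

```text
time: 10.85
tool_pos: [0.4591, 0.1132, 0.0217]
tcp_rot: [0.827, 3.028, 0.003]
wrist_force: [-1.1, 0.2, 7.2]
width: 0.343
t 10.85 pos [0.4591 0.1132 0.0217] toolyaw 149.4 tilt [0.003 0.001] F [-1.1  0.2  7.2] w 0.343 q1,q6 [ 0.19 -0.85]
d(mm) [-168.7   93.4  -97.8] turn [  0.1   0.1 -18.3]
scene None
top (array([600.7936, 283.1188, -14.1678]), np.float64(0.1811038489469862))
```

View pics/p1.png

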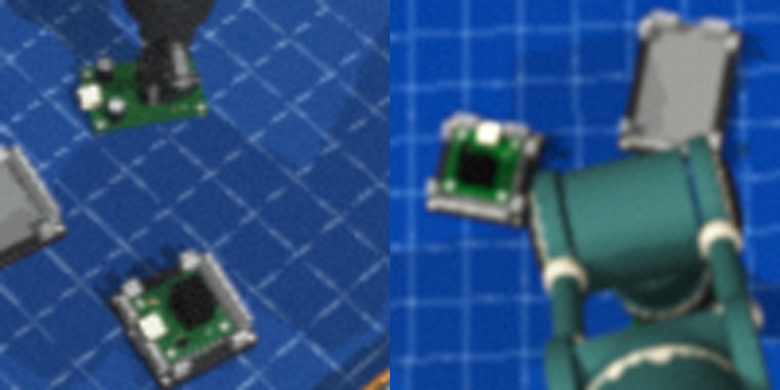

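The scene crop (around 150,325) and the top crop (485,165) both show the control board seated, with its connector in the gap. The power board is gripped, so I'll carry it over.

```bash
python3 -m inch '[{"dx":0,"dy":0,"dz":-0.04,"ax":0,"ay":0,"az":0,"fingers":-1},{"dx":0,"dy":0,"dz":-0.085,"ax":0,"ay":0,"az":0,"fingers":-1},{"dx":-0.03,"dy":0.016,"dz":-0.097,"ax":0,"ay":0,"az":-3,"fingers":-1},{"dx":-0.07,"dy":0.038,"dz":-0.097,"ax":0,"ay":0,"az":-8,"fingers":-1},{"dx":-0.11,"dy":0.06,"dz":-0.097,"ax":0,"ay":0,"az":-13,"fingers":-1},{"dx":-0.145,"dy":0.08,"dz":-0.097,"ax":0,"ay":0,"az":-17,"fingers":-1},{"dx":-0.1687,"dy":0.0934,"dz":-0.097,"ax":0.1,"ay":0.1,"az":-18.3,"fingers":-1},{"dx":-0.1687,"dy":0.0934,"dz":-0.097,"ax":0.1,"ay":0.1,"az":-18.3,"fingers":-1},{"dx":-0.1687,"dy":0.0934,"dz":-0.097,"ax":0.1,"ay":0.1,"az":-18.3,"fingers":-1}]'
python3 conn.py -12.3 -12 100; python3 go.py .6516 .1078 .033 -12.3
```

```text
time: 12.18
tool_pos: [0.6501, 0.1076, 0.1182]
tcp_rot: [-0.336, -3.122, 0.0]
wrist_force: [0.8, -0.5, -2.4]
width: 0.337
pred px [226.8042 232.853 ] area 33.265625
obs [228.0571 232.8857] 35 world off mm [-2.6956  2.5831] in board frame [-3.184   1.9496] mean pt [0.7081 0.0985 0.1156] box [225 230   7   7]
t 12.22 pos [0.6499 0.1077 0.1184] toolyaw 167.7 tilt [-0.002  0.   ] F [-0.1  0.1 -2.1] w 0.337 q1,q6 [ 0.13 -1.23]
d(mm) [-1.7  0.5 85.4] turn [-0.  -0.1  0. ]
```

```bash
python3 go.py .6522 .1065 .033 -12.3
python3 -m inch '[{"dx":-0.002,"dy":-0.0007,"dz":0.03,"ax":0,"ay":-0.1,"az":0,"fingers":-1},{"dx":-0.002,"dy":-0.0007,"dz":0.055,"ax":0,"ay":-0.1,"az":0,"fingers":-1},{"dx":-0.002,"dy":-0.0007,"dz":0.065,"ax":0,"ay":-0.1,"az":0,"fingers":-1},{"dx":-0.002,"dy":-0.0007,"dz":0.073,"ax":0,"ay":-0.1,"az":0,"fingers":-1},{"dx":-0.002,"dy":-0.0007,"dz":0.080,"ax":0,"ay":-0.1,"az":0,"fingers":-1},{"dx":-0.002,"dy":-0.0007,"dz":0.084,"ax":0,"ay":-0.1,"az":0,"fingers":-1},{"dx":-0.002,"dy":-0.0007,"dz":0.084,"ax":0,"ay":-0.1,"az":0,"fingers":-1},{"dx":-0.002,"dy":-0.0007,"dz":0.084,"ax":0,"ay":-0.1,"az":0,"fingers":-1}]'
python3 conn.py -12.3 -12 100;python3 go.py .6522 .1065 .033 -12.3
```

```text
t 12.22 pos [0.6499 0.1077 0.1184] toolyaw 167.7 tilt [-0.002  0.   ] F [-0.1  0.1 -2.1] w 0.337 q1,q6 [ 0.13 -1.23]
d(mm) [-2.6 -0.6 85.4] turn [-0.  -0.1  0. ]
time: 13.22
tool_pos: [0.652, 0.1066, 0.0348]
tcp_rot: [0.336, 3.123, -0.0]
wrist_force: [1.4, -0.1, -0.9]
width: 0.338
pred px [227.5376 245.6871] area 30.046875
obs [222.9167 241.9167] 12 world off mm [  1.3009 -20.305 ] in board frame [  5.5966 -19.5618] mean pt [0.7146 0.0743 0.0312] box [221 240   4   6]
obs [228.75  246.875] 40 world off mm [0.1578 5.8867] in board frame [-1.0999  5.7852] mean pt [0.7122 0.1001 0.0316] box [226 243   7  11]
t 13.28 pos [0.652  0.1066 0.0349] toolyaw 167.7 tilt [ 0.001 -0.   ] F [ 0.1 -0.5 -1.1] w 0.34 q1,q6 [ 0.12 -1.23]
d(mm) [-0.2 -0.1  1.9] turn [-0.  0.  0.]
```

Free descent with no contact load. I'll set it down, release, and go on to the sensor board.

```bash
python3 -m inch '[{"dx":0,"dy":0,"dz":0.0015,"ax":0,"ay":0,"az":0,"fingers":-1},{"dx":0,"dy":0,"dz":0.0025,"ax":0,"ay":0,"az":0,"fingers":-1},{"dx":0,"dy":0,"dz":0.0025,"ax":0,"ay":0,"az":0,"fingers":-1},{"dx":0,"dy":0,"dz":0.0025,"ax":0,"ay":0,"az":0,"fingers":0.2},{"dx":0,"dy":0,"dz":0.0025,"ax":0,"ay":0,"az":0,"fingers":0.6},{"dx":0,"dy":0,"dz":0.001,"ax":0,"ay":0,"az":0,"fingers":1},{"dx":0,"dy":0,"dz":0,"ax":0,"ay":0,"az":0,"fingers":1},{"dx":0,"dy":0,"dz":-0.04,"ax":0,"ay":0,"az":0,"fingers":1},{"dx":0,"dy":0,"dz":-0.09,"ax":0,"ay":0,"az":0,"fingers":1},{"dx":0,"dy":0,"dz":-0.09,"ax":0,"ay":0,"az":0,"fingers":1},{"dx":0,"dy":0,"dz":-0.09,"ax":0,"ay":0,"az":0,"fingers":1}]'
python3 go.py .4695 -.0850 .12 -28.2
```

```text
time: 14.65
tool_pos: [0.6518, 0.1066, 0.1249]
tcp_rot: [0.336, 3.123, -0.0]
wrist_force: [0.2, 0.1, -0.4]
width: 0.999
t 14.65 pos [0.6518 0.1066 0.1249] toolyaw 167.7 tilt [ 0.001 -0.   ] F [ 0.2  0.1 -0.4] w 0.999 q1,q6 [ 0.12 -1.23]
d(mm) [ 137.5 -226.     4.8] turn [ 0.   0.1 15.9]
```

```bash
python3 -m inch '[{"dx":0.03,"dy":-0.05,"dz":0,"ax":0,"ay":0,"az":4,"fingers":1},{"dx":0.06,"dy":-0.1,"dz":0,"ax":0,"ay":0,"az":8,"fingers":1},{"dx":0.09,"dy":-0.15,"dz":0,"ax":0,"ay":0,"az":12,"fingers":1},{"dx":0.12,"dy":-0.2,"dz":0,"ax":0,"ay":0,"az":15,"fingers":1},{"dx":0.1375,"dy":-0.226,"dz":0.005,"ax":0,"ay":0,"az":15.9,"fingers":1},{"dx":0.1375,"dy":-0.226,"dz":0.005,"ax":0,"ay":0,"az":15.9,"fingers":1},{"dx":0.1375,"dy":-0.226,"dz":0.005,"ax":0,"ay":0,"az":15.9,"fingers":1},{"dx":0.1375,"dy":-0.226,"dz":0.045,"ax":0,"ay":0,"az":15.9,"fingers":1},{"dx":0.1375,"dy":-0.226,"dz":0.085,"ax":0,"ay":0,"az":15.9,"fingers":1},{"dx":0.1375,"dy":-0.226,"dz":0.104,"ax":0,"ay":0,"az":15.9,"fingers":1},{"dx":0.1375,"dy":-0.226,"dz":0.104,"ax":0,"ay":0,"az":15.9,"fingers":1},{"dx":0.1375,"dy":-0.226,"dz":0.104,"ax":0,"ay":0,"az":15.9,"fingers":-1},{"dx":0.1375,"dy":-0.226,"dz":0.104,"ax":0,"ay":0,"az":15.9,"fingers":-1},{"dx":0.1375,"dy":-0.226,"dz":0.104,"ax":0,"ay":0,"az":15.9,"fingers":-1},{"dx":0.1375,"dy":-0.226,"dz":0.104,"ax":0,"ay":0,"az":15.9,"fingers":-1},{"dx":0.1375,"dy":-0.226,"dz":0.104,"ax":0,"ay":0,"az":15.9,"fingers":-1},{"dx":0.1375,"dy":-0.226,"dz":0.104,"ax":0,"ay":0,"az":15.9,"fingers":-1}]' 50
python3 go.py .6706 -.0783 .12 8
```

```text
time: 16.77
tool_pos: [0.4705, -0.0853, 0.022]
tcp_rot: [0.764, 3.044, 0.0]
wrist_force: [-1.2, 1.7, 6.0]
width: 0.301
t 16.77 pos [ 0.4705 -0.0853  0.022 ] toolyaw 151.8 tilt [ 0.003 -0.001] F [-1.2  1.7  6. ] w 0.301 q1,q6 [-0.23 -1.31]
d(mm) [-173.4  100.7  -97.4] turn [ -0.    0.2 -36.2]
```

```bash
python3 -m inch '[{"dx":0,"dy":0,"dz":-0.04,"ax":0,"ay":0,"az":0,"fingers":-1},{"dx":0,"dy":0,"dz":-0.085,"ax":0,"ay":0,"az":0,"fingers":-1},{"dx":-0.025,"dy":0.015,"dz":-0.097,"ax":0,"ay":0,"az":-5,"fingers":-1},{"dx":-0.055,"dy":0.032,"dz":-0.097,"ax":0,"ay":0,"az":-12,"fingers":-1},{"dx":-0.085,"dy":0.05,"dz":-0.097,"ax":0,"ay":0,"az":-19,"fingers":-1},{"dx":-0.115,"dy":0.067,"dz":-0.097,"ax":0,"ay":0,"az":-26,"fingers":-1},{"dx":-0.15,"dy":0.087,"dz":-0.097,"ax":0,"ay":0,"az":-33,"fingers":-1},{"dx":-0.1734,"dy":0.1007,"dz":-0.097,"ax":0,"ay":0.1,"az":-36.2,"fingers":-1},{"dx":-0.1734,"dy":0.1007,"dz":-0.097,"ax":0,"ay":0.1,"az":-36.2,"fingers":-1},{"dx":-0.1734,"dy":0.1007,"dz":-0.097,"ax":0,"ay":0.1,"az":-36.2,"fingers":-1}]'
python3 conn.py 8 -8 76; python3 go.py .6715 -.0793 .033 8
```

```text
time: 18.02
tool_pos: [0.6692, -0.0782, 0.1187]
tcp_rot: [0.219, -3.133, -0.0]
wrist_force: [-0.0, 0.8, -1.7]
width: 0.3
pred px [191.7082 198.6747] area 32.25
obs [192.4333 197.9333] 30 world off mm [-3.5501 -0.5661] in board frame [-3.5943 -0.0665] mean pt [ 0.7115 -0.071   0.1162] box [189 195   7   7]
t 18.07 pos [ 0.6691 -0.0783  0.1189] toolyaw -172.0 tilt [-0.001 -0.   ] F [-0.2  0.1 -1.5] w 0.294 q1,q6 [-0.15 -1.86]
d(mm) [-2.3 -1.4 85.9] turn [ 0. -0. -0.]
```

```bash
python3 -m inch '[{"dx":-0.0026,"dy":-0.0005,"dz":0.03,"ax":0,"ay":0,"az":0,"fingers":-1},{"dx":-0.0026,"dy":-0.0005,"dz":0.055,"ax":0,"ay":0,"az":0,"fingers":-1},{"dx":-0.0026,"dy":-0.0005,"dz":0.065,"ax":0,"ay":0,"az":0,"fingers":-1},{"dx":-0.0026,"dy":-0.0005,"dz":0.073,"ax":0,"ay":0,"az":0,"fingers":-1},{"dx":-0.0026,"dy":-0.0005,"dz":0.080,"ax":0,"ay":0,"az":0,"fingers":-1},{"dx":-0.0026,"dy":-0.0005,"dz":0.084,"ax":0,"ay":0,"az":0,"fingers":-1},{"dx":-0.0026,"dy":-0.0005,"dz":0.084,"ax":0,"ay":0,"az":0,"fingers":-1},{"dx":-0.0026,"dy":-0.0005,"dz":0.084,"ax":0,"ay":0,"az":0,"fingers":-1}]'
python3 go.py .6717 -.0785 .033 8
python3 - <<'E'
from h import *
im,_=bot.read_camera("scene")
cv2.imwrite("pics/s1.png",cv2.resize(im[150:270,150:310],(800,600),interpolation=cv2.INTER_CUBIC))
E
```

```text
time: 19.08
tool_pos: [0.672, -0.0785, 0.0354]
tcp_rot: [0.219, -3.134, 0.0]
wrist_force: [-0.3, 0.6, -0.3]
width: 0.297
t 19.07 pos [ 0.672  -0.0785  0.0354] toolyaw -172.0 tilt [-0. -0.] F [-0.3  0.6 -0.3] w 0.297 q1,q6 [-0.15 -1.86]
d(mm) [0.3 0.  2.4] turn [-0. -0. -0.]
```

View pics/s1.png

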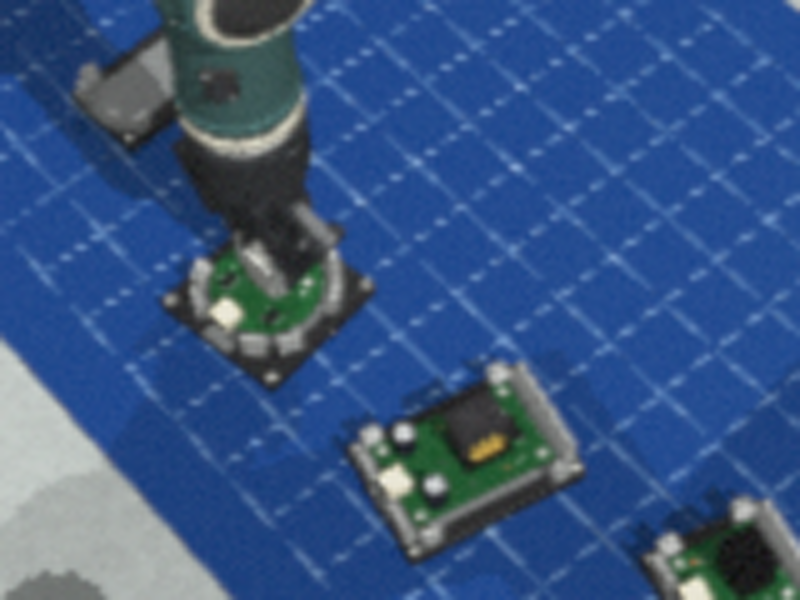

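The power board sits in its cradle, with its connector at (397,480) in the gap. The sensor board is in the round pocket, with its connector at (225,313) between the tabs at (200,285) and (215,335). I'll set it down.

```bash
python3 -m inch '[{"dx":0,"dy":0,"dz":0.002,"ax":0,"ay":0,"az":0,"fingers":-1},{"dx":0,"dy":0,"dz":0.003,"ax":0,"ay":0,"az":0,"fingers":-1},{"dx":0,"dy":0,"dz":0.003,"ax":0,"ay":0,"az":0,"fingers":-1},{"dx":0,"dy":0,"dz":0.003,"ax":0,"ay":0,"az":0,"fingers":0.2},{"dx":0,"dy":0,"dz":0.003,"ax":0,"ay":0,"az":0,"fingers":0.6},{"dx":0,"dy":0,"dz":0.0015,"ax":0,"ay":0,"az":0,"fingers":1},{"dx":0,"dy":0,"dz":0,"ax":0,"ay":0,"az":0,"fingers":1},{"dx":0,"dy":0,"dz":-0.04,"ax":0,"ay":0,"az":0,"fingers":1},{"dx":0,"dy":0,"dz":-0.09,"ax":0,"ay":0,"az":0,"fingers":1},{"dx":0,"dy":0,"dz":-0.09,"ax":0,"ay":0,"az":0,"fingers":1},{"dx":0,"dy":0,"dz":-0.09,"ax":0,"ay":0,"az":0,"fingers":1}]'
python3 go.py .400 -.2715 .12 -4
```

```text
time: 20.5
tool_pos: [0.672, -0.0784, 0.1255]
tcp_rot: [-0.219, 3.134, -0.0]
wrist_force: [-0.5, 0.5, 0.1]
width: 0.997
t 20.5 pos [ 0.672  -0.0784  0.1255] toolyaw -172.0 tilt [ 0. -0.] F [-0.5  0.5  0.1] w 0.997 q1,q6 [-0.15 -1.86]
d(mm) [ 296.1 -153.4    5.5] turn [-0.  0. 12.]
```

Run:
```python
from fit import *
for c in("scene","top"):
    bot.read_camera(c);print(fit(c,"board_relay_grip"),fit(c,"cradle_narrow"))
```

```text
(array([ 420.3987, -274.1608,   -3.364 ]), np.float64(0.10070636950432345)) (array([ 608.4329, -280.3708,    7.305 ]), np.float64(1.5690340350186898))
(array([ 425.1867, -274.5628,   -6.3574]), np.float64(0.169265845873233)) (array([ 603.1701, -277.8097,    4.5196]), np.float64(0.06700143472022956))
```

```bash
python3 -m inch '[{"dx":0.045,"dy":-0.023,"dz":0,"ax":0,"ay":0,"az":2,"fingers":1},{"dx":0.09,"dy":-0.046,"dz":0,"ax":0,"ay":0,"az":4,"fingers":1},{"dx":0.135,"dy":-0.07,"dz":0,"ax":0,"ay":0,"az":6,"fingers":1},{"dx":0.18,"dy":-0.093,"dz":0,"ax":0,"ay":0,"az":8,"fingers":1},{"dx":0.225,"dy":-0.117,"dz":0,"ax":0,"ay":0,"az":10,"fingers":1},{"dx":0.27,"dy":-0.14,"dz":0,"ax":0,"ay":0,"az":12,"fingers":1},{"dx":0.2957,"dy":-0.1543,"dz":0.005,"ax":0,"ay":0,"az":12,"fingers":1},{"dx":0.2957,"dy":-0.1543,"dz":0.005,"ax":0,"ay":0,"az":12,"fingers":1},{"dx":0.2957,"dy":-0.1543,"dz":0.005,"ax":0,"ay":0,"az":12,"fingers":1},{"dx":0.2957,"dy":-0.1543,"dz":0.045,"ax":0,"ay":0,"az":12,"fingers":1},{"dx":0.2957,"dy":-0.1543,"dz":0.085,"ax":0,"ay":0,"az":12,"fingers":1},{"dx":0.2957,"dy":-0.1543,"dz":0.1045,"ax":0,"ay":0,"az":12,"fingers":1},{"dx":0.2957,"dy":-0.1543,"dz":0.1045,"ax":0,"ay":0,"az":12,"fingers":1},{"dx":0.2957,"dy":-0.1543,"dz":0.1045,"ax":0,"ay":0,"az":12,"fingers":-1},{"dx":0.2957,"dy":-0.1543,"dz":0.1045,"ax":0,"ay":0,"az":12,"fingers":-1},{"dx":0.2957,"dy":-0.1543,"dz":0.1045,"ax":0,"ay":0,"az":12,"fingers":-1},{"dx":0.2957,"dy":-0.1543,"dz":0.1045,"ax":0,"ay":0,"az":12,"fingers":-1},{"dx":0.2957,"dy":-0.1543,"dz":0.1045,"ax":0,"ay":0,"az":12,"fingers":-1},{"dx":0.2957,"dy":-0.1543,"dz":0.1045,"ax":0,"ay":0,"az":12,"fingers":-1}]' 60
python3 go.py .579 -.2805 .12 3.9
```

```text
time: 23.18
tool_pos: [0.4002, -0.2727, 0.0209]
tcp_rot: [-0.11, -3.139, 0.001]
wrist_force: [-1.1, 1.4, 5.5]
width: 0.27
t 23.18 pos [ 0.4002 -0.2727  0.0209] toolyaw 176.0 tilt [-0.001 -0.001] F [-1.1  1.4  5.5] w 0.27 q1,q6 [-0.65 -2.15]
d(mm) [-178.8    4.7  -99.2] turn [-0.  -0.1 -7.9]
```

```bash
python3 -m inch '[{"dx":0,"dy":0,"dz":-0.04,"ax":0,"ay":0,"az":0,"fingers":-1},{"dx":0,"dy":0,"dz":-0.085,"ax":0,"ay":0,"az":0,"fingers":-1},{"dx":-0.035,"dy":0.001,"dz":-0.098,"ax":0,"ay":0,"az":-1.5,"fingers":-1},{"dx":-0.075,"dy":0.002,"dz":-0.098,"ax":0,"ay":0,"az":-3,"fingers":-1},{"dx":-0.115,"dy":0.003,"dz":-0.098,"ax":0,"ay":0,"az":-5,"fingers":-1},{"dx":-0.155,"dy":0.004,"dz":-0.098,"ax":0,"ay":0,"az":-7,"fingers":-1},{"dx":-0.1788,"dy":0.0047,"dz":-0.098,"ax":0,"ay":0,"az":-7.9,"fingers":-1},{"dx":-0.1788,"dy":0.0047,"dz":-0.098,"ax":0,"ay":0,"az":-7.9,"fingers":-1},{"dx":-0.1788,"dy":0.0047,"dz":-0.098,"ax":0,"ay":0,"az":-7.9,"fingers":-1}]'
python3 conn.py 3.9 -22 124; python3 go.py .5805 -.281 .033 3.9; python3 hand.py board_relay_grip 3.9 -22 r1
```

```text
time: 24.3
tool_pos: [0.5777, -0.2802, 0.1179]
tcp_rot: [0.106, -3.137, -0.0]
wrist_force: [-0.7, 0.1, -0.7]
width: 0.272
pred px [167.8388 152.5501] area 27.96875
obs [169.1667 152.4   ] 30 world off mm [-3.7339  2.5401] in board frame [-3.5525  2.7882] mean pt [ 0.6579 -0.2699  0.1152] box [166 150   8   6]
t 24.35 pos [ 0.5775 -0.2803  0.1181] toolyaw -176.2 tilt [-0.003 -0.   ] F [-0.4  0.2 -1.1] w 0.265 q1,q6 [-0.49 -2.13]
d(mm) [-3.2 -0.9 85.1] turn [ 0.  -0.2 -0.1]
scene expected [ 599.4738 -278.7736    3.9   ] fit (array([ 600.5038, -279.1234,    5.8536]), np.float64(0.2990849673202614))
top expected [ 599.4738 -278.7736    3.9   ] fit (array([ 599.4738, -278.7736,    3.9   ]), np.float64(1.0))
```

View pics/r1.png

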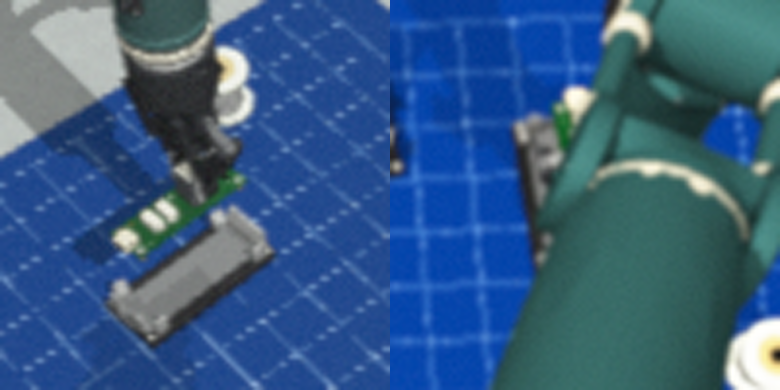

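```bash
python3 go.py .5803 -.2818 .033 3.9
python3 -m inch '[{"dx":-0.003,"dy":-0.0016,"dz":0.03,"ax":0,"ay":-0.1,"az":0,"fingers":-1},{"dx":-0.003,"dy":-0.0016,"dz":0.055,"ax":0,"ay":-0.1,"az":0,"fingers":-1},{"dx":-0.003,"dy":-0.0016,"dz":0.063,"ax":0,"ay":-0.1,"az":0,"fingers":-1},{"dx":-0.003,"dy":-0.0016,"dz":0.071,"ax":0,"ay":-0.1,"az":0,"fingers":-1},{"dx":-0.003,"dy":-0.0016,"dz":0.078,"ax":0,"ay":-0.1,"az":0,"fingers":-1},{"dx":-0.003,"dy":-0.0016,"dz":0.083,"ax":0,"ay":-0.1,"az":0,"fingers":-1},{"dx":-0.003,"dy":-0.0016,"dz":0.083,"ax":0,"ay":-0.1,"az":0,"fingers":-1},{"dx":-0.003,"dy":-0.0016,"dz":0.083,"ax":0,"ay":-0.1,"az":0,"fingers":-1}]'
python3 go.py .5803 -.2818 .033 3.9
python3 - <<'E'
from h import *
im,_=bot.read_camera("scene")
cv2.imwrite("pics/r2.png",cv2.resize(im[120:210,130:250],(800,600),interpolation=cv2.INTER_CUBIC))
E
```

```text
t 24.55 pos [ 0.5781 -0.2806  0.1188] toolyaw -176.2 tilt [-0.001 -0.001] F [-0.2 -1.2 -1.6] w 0.27 q1,q6 [-0.49 -2.13]
d(mm) [-2.2 -1.3 85.8] turn [-0.  -0.1 -0.1]
time: 25.55
tool_pos: [0.5814, -0.2822, 0.0362]
tcp_rot: [-0.105, 3.139, -0.001]
wrist_force: [0.6, -0.0, -1.6]
width: 0.271
t 25.55 pos [ 0.5814 -0.2822  0.0362] toolyaw -176.2 tilt [ 0.001 -0.001] F [ 0.6 -0.  -1.6] w 0.271 q1,q6 [-0.49 -2.13]
d(mm) [1.1 0.5 3.2] turn [-0.1  0.1 -0.1]
```

View pics/r2.png

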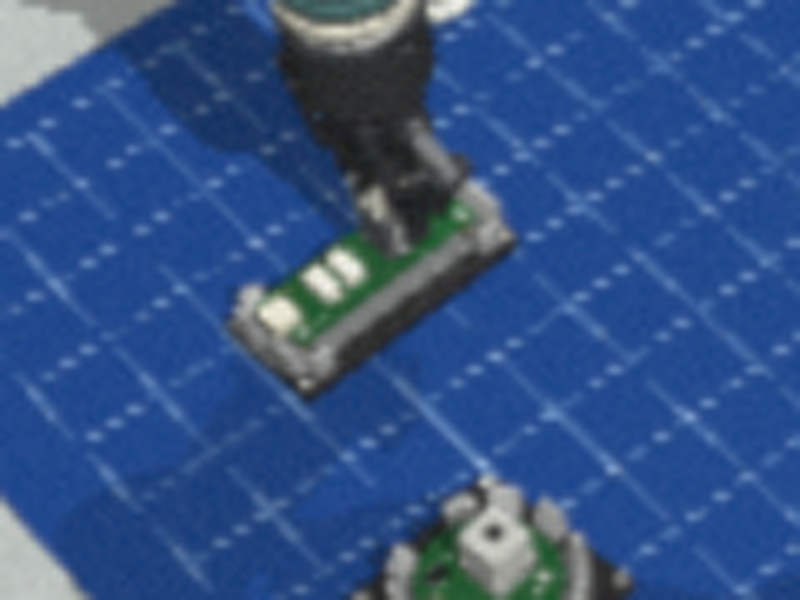

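The relay board lies within the walls, with its connector at (278,313) in the gap and no contact force. I'll set it down, release and retreat.

```bash
python3 -m inch '[{"dx":0,"dy":0,"dz":0.002,"ax":0,"ay":0,"az":0,"fingers":-1},{"dx":0,"dy":0,"dz":0.0038,"ax":0,"ay":0,"az":0,"fingers":-1},{"dx":0,"dy":0,"dz":0.0038,"ax":0,"ay":0,"az":0,"fingers":-1},{"dx":0,"dy":0,"dz":0.0038,"ax":0,"ay":0,"az":0,"fingers":0.2},{"dx":0,"dy":0,"dz":0.0038,"ax":0,"ay":0,"az":0,"fingers":0.6},{"dx":0,"dy":0,"dz":0.0015,"ax":0,"ay":0,"az":0,"fingers":1},{"dx":0,"dy":0,"dz":0,"ax":0,"ay":0,"az":0,"fingers":1},{"dx":0,"dy":0,"dz":-0.04,"ax":0,"ay":0,"az":0,"fingers":1},{"dx":0,"dy":0,"dz":-0.1,"ax":0,"ay":0,"az":0,"fingers":1},{"dx":0.05,"dy":0,"dz":-0.12,"ax":0,"ay":0,"az":0,"fingers":1},{"dx":0.1,"dy":0.03,"dz":-0.12,"ax":0,"ay":0,"az":0,"fingers":1},{"dx":0.15,"dy":0.06,"dz":-0.12,"ax":0,"ay":0,"az":0,"fingers":1},{"dx":0.18,"dy":0.1,"dz":-0.12,"ax":0,"ay":0,"az":0,"fingers":1},{"dx":0.18,"dy":0.1,"dz":-0.12,"ax":0,"ay":0,"az":0,"fingers":1},{"dx":0.18,"dy":0.1,"dz":-0.12,"ax":0,"ay":0,"az":0,"fingers":1}]'
python3 - <<'E'
from fit import *
H={"board_power_grip":(.6633,.1052,-12.3),"board_relay_grip":(.601,-.2788,3.8),"board_sensor_grip":(.6785,-.0772,8),"board_control_grip":(.5951,.2818,-14.3)}
B={"board_power_grip":(-12,30,34),"board_relay_grip":(-22,24,30),"board_sensor_grip":(-8,26,26),"board_control_grip":(-8,28,26)}
ims=[]
for c in("scene","top"):
    im,d=bot.read_camera(c);P=pts(c,d)
    for n,h in H.items():
        r=bot.masks_of(c,n)
        if not r: print(c,n,None);continue
        m=r[0]["region"];Q=P[m];a=np.radians(h[2]);L=(Q[:,:2]-h[:2])@np.array([[np.cos(a),-np.sin(a)],[np.sin(a),np.cos(a)]])*1000
        z=Q[:,2]*1000;l=(z<27)&(z>15);A=np.c_[L[l],np.ones(l.sum())]
        t=z>48;print(c,n,round(r[0]["p"],2),"tall xy",np.median(L[t],0),"z",np.median(z[t]),"laminate z",np.median(z[l]),"fit",fit(c,n,h,.012))
    for n in("multimeter","solder_reel"):
        r=bot.masks_of(c,n);print(c,n,r and r[0]["box"])
    ims.append(im)
cv2.imwrite("pics/f.png",np.vstack([cv2.resize(ims[0][115:290,150:360],(480,400),interpolation=cv2.INTER_CUBIC)[:300],]) if 0 else np.hstack([cv2.resize(ims[0][115:290,155:355],(400,350),interpolation=cv2.INTER_CUBIC),cv2.resize(ims[1][110:265,110:310+90],(400,350),interpolation=cv2.INTER_CUBIC)]))
E
```

```text
time: 27.48
tool_pos: [0.3958, -0.1949, 0.1568]
tcp_rot: [-0.106, 3.137, -0.004]
wrist_force: [0.5, -0.6, 0.1]
width: 1.002
scene board_power_grip 0.85 tall xy [-10.6351   3.2771] z 56.58541107106783 laminate z 23.141491742226542 fit (array([661.4297, 104.3328, -12.3891]), np.float64(0.06476226273256906))
scene board_relay_grip 0.75 tall xy [-18.2697   6.0402] z 55.95899213579955 laminate z 22.473512609129696 fit (array([ 604.9318, -280.6423,    5.969 ]), np.float64(0.18431372549019606))
scene board_sensor_grip 0.64 tall xy [-5.3803  4.6314] z 56.24060872458709 laminate z 22.904058033589834 fit (array([676.5484, -78.3659,  10.5481]), np.float64(0.1443893219938578))
scene board_control_grip 0.61 tall xy [-4.7297  4.3332] z 55.42830831500176 laminate z 23.39184155702961 fit (array([595.1637, 282.7954, -13.562 ]), np.float64(0.06522352941176471))
scene multimeter [333.4, 261.4, 393.5, 312.0]
scene solder_reel [184.9, 105.2, 201.6, 126.7]
top board_power_grip 0.56 tall xy [-11.4251  -1.2014] z 57.73420688577858 laminate z 23.69820646721213 fit (array([666.5482, 105.6735, -11.7455]), np.float64(0.1688535281074736))
top board_relay_grip 0.82 tall xy [-8.2373  2.2217] z 59.732096388789536 laminate z 23.59124464040073 fit (array([ 610.4604, -276.56  ,   -3.9152]), np.float64(1.052136023491522))
top board_sensor_grip 0.9 tall xy [-8.0751  0.2204] z 57.59363306419108 laminate z 23.76462319489031 fit (array([681.0833, -76.2833,   5.9167]), np.float64(0.17329891204130554))
top board_control_grip 0.54 tall xy [-5.5087  1.4945] z 56.56258817337155 laminate z 23.91654304688256 fit (array([599.26  , 281.9118, -14.1971]), np.float64(0.1184152011319992))
top multimeter [111.9, 191.0, 141.1, 238.2]
top solder_reel [382.8, 200.2, 402.5, 219.5]
```

View pics/f.png

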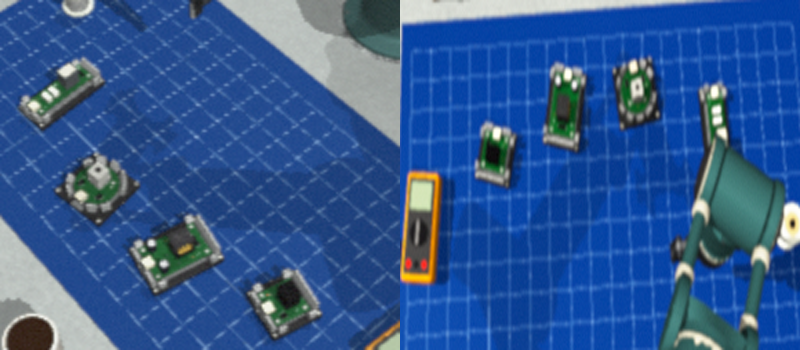

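All four look seated: tall tops are at 56 mm and laminates at 22.5–24 mm, as expected. I'll check tilt from the depth before handing in.

Run:
```python
from fit import *
H={"board_power_grip":(.6633,.1052,-12.3,46,28),"board_relay_grip":(.601,-.2788,3.8,58,17),"board_sensor_grip":(.6785,-.0772,8,32,32),"board_control_grip":(.5951,.2818,-14.3,26,26)}
for c in("scene","top"):
    acc=[bot.read_camera(c) for _ in range(6)]
    im=acc[0][0];P=pts(c,np.median([x[1] for x in acc],0));hsv=cv2.cvtColor(im,cv2.COLOR_BGR2HSV)
    g=(hsv[...,0]>45)&(hsv[...,0]<90)&(hsv[...,1]>110)
    for n,h in H.items():
        a=np.radians(h[2]);L=(P[...,:2]-h[:2])@np.array([[np.cos(a),-np.sin(a)],[np.sin(a),np.cos(a)]])*1000;z=P[...,2]*1000
        m=g&(abs(L[...,0])<h[3])&(abs(L[...,1])<h[4])&(z<29)&(z>15)
        if m.sum()<20: print(c,n,"few");continue
        A=np.c_[L[m],np.ones(m.sum())]
        w=np.ones(len(A))
        for _ in range(10):
            k=np.linalg.lstsq(A*w[:,None],z[m]*w,rcond=None)[0];w=1/np.sqrt(1+abs(z[m]-A@k))
        s=1/np.linalg.norm(A[:,0]-A[:,0].mean())
        print(c,n,m.sum(),"tilt x,y",k[:2].round(3),"+-",(s*np.std(z[m]-A@k)).round(3),"z0",k[2].round(1))
print(bot.read_state()["time"])
```

```text
scene board_power_grip 183 tilt x,y [-0.001  0.002] +- 0.004 z0 23.3
scene board_relay_grip 60 tilt x,y [-0.004  0.019] +- 0.005 z0 22.4
scene board_sensor_grip 103 tilt x,y [-0.01  -0.001] +- 0.009 z0 23.1
scene board_control_grip 87 tilt x,y [-0.012 -0.   ] +- 0.012 z0 23.5
top board_power_grip 227 tilt x,y [0.002 0.007] +- 0.004 z0 24.5
top board_relay_grip 57 tilt x,y [-0.005  0.008] +- 0.009 z0 24.3
top board_sensor_grip 155 tilt x,y [-0.007  0.001] +- 0.005 z0 24.2
top board_control_grip 102 tilt x,y [-0.011  0.009] +- 0.008 z0 24.8
29.175
```

All boards are level and down.

```bash
python3 -c "
from workcell import bot
print(bot.finish_job())"
```

```text
the job is handed in; nothing more can be done
None
```

All four boards are in the cradles that fit them, connectors in the gaps. I lowered each one with no contact force during the descent and only released it at the pocket floor. The job was handed in at about 29 s of the 93 s allowed; no verdict was reported.

**Last checks that passed:**
- **Level:** the tilt fitted from depth was 0.02 rad or less for every board, against a limit of 0.05.
- **Height:** the tops of the tall parts and the laminates were close to their seated heights of 56 mm and 22 mm. Laminates read 1 to 2 mm high in both cameras, about what the uncalibrated walls and floors also showed.
- **Bystanders:** the multimeter and the solder reel show no movement. Their outlines shifted only by detector noise of a pixel or so, and the top camera's first reel reading had been a false hit on the multimeter.

**Where the measurements disagreed:**
- **Cameras:** the two cameras differ by about 4 mm in x, so I aimed at the average.
- **Control board:** it reads 2 to 3 mm towards the gap, which is within the 7 mm tolerance.
- **Relay board:** the arm hid most of it from the top camera, so that fit failed. The scene camera's fit was rough, about 4 mm off in x. Its placement rests mainly on the scene picture and the depth readings.

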